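# Load the platform rocker so that it stays level

## Robot

A 6-joint arm with a two-finger parallel gripper is mounted at the origin on a cart in front of the work surface, level with it; the furniture and walls round the work are solid. World frame = base frame: x ahead of the robot, y to its left, z up, the work surface at z = 0. Lengths are in mm, angles in rad, forces in N, time in s.
With the tool pointing down it reaches from about 300 to 850 mm from the base axis. Payload 5.4 kg.
Tool frame: the origin (TCP) lies on the centre line of the jaws, within the pads' length; the fingertips stand 19 mm ahead of it and the grasp point (between the pads) is the TCP; x points along the fingers, z is the direction in which the jaws open and shut, and the axes are right-handed (so a half turn about x gives the same grasp; the last joint's range is limited). The gripper opens to 85 mm and grips with 20 to 120 N. Pads are 22 mm wide; open, the fingers measure 114 mm over their backs; the gripper's body (76 mm by 85 mm) begins 54 mm behind the grasp point. The pads swing forward as they close: fully open they stand 13 mm farther back than shut.
Start: joints at [0.945, 0.158, 1.597, -0, 1.386, -0.21], TCP at [232.263, 525.985, 214.699] pointing down, gripper open.
Joint ranges: [-2.91, 2.91], [-0.94, 2.29], [0.18, 2.7], [-1.29, 4.43], [0.17, 2.64], [-3, 3]. Speed limits (rad/s): [2.57, 2.57, 3.14, 3.14, 3.14, 3.14].

## Interface

Orientations are given as a unit quaternion [w, x, y, z].
In Python, from plant import r gives the robot as it stands. The module is installed in compiled form; this text tells all that it offers.
- The arm moves only by the tool drive_tool, never from a script. Its argument "increments" is a list of rows, each a list of 5 numbers: the shift along the tool's x, y, z in m, then the turn about the tool's x in degrees, then the finger opening in m, from 0 to 0.0854. In form: [[x, y, z, roll, hand], ...]. A call has 1 to 12 rows; each row is the pose to reach, as a shift and turn from the pose commanded when the call began, along the tool's axes at that moment; what a row does not reach only later rows make up. A row lasts 1/10 s, in which the tool goes at most 50 mm and 8.59 degrees, less where a joint would pass 70% of its speed; a pose out of reach is approached as far as the arm can. A call with a gripper value outside its range is refused whole. The fingers move at their own pace and stop on an object; the grip force is fixed at half the most. Time passes only in rows, so rows that repeat a pose let the fingers close. It gives the time, the measured TCP pose, the force and the opening at its end, in the units of the state.
- r.sense(): the state, without advancing time (a new reading comes with each control period).
- r.camera(name): name is "side" or "top"; returns the picture (384x512x3 uint8, blue, green, red); there is no depth.
- r.get_calibration(name): a dict with "fovy" (degrees; the focal length in pixels is half the picture's height over the tangent of half this angle, whatever the lens; pixels are square), "cx", "cy" (the principal point, pixels), "dist_coeffs" ([k1, k2, p1, p2, k3] as OpenCV has them; the pictures are not rectified), "R" (3x3) and "t" (3): a world point X has camera coordinates R X + t. Camera axes: x right, y down, z forward; pixel columns grow to the right and rows downward; lengths in mm; the calibration is good to about 2 mm. A picture is of the moment at which its call begins. get_calibration takes no time and is no camera call.
- r.sign_off(): hands the job in, once; it reports no verdict.
Trained networks look in the newest picture that a camera, given by its name, has taken for a name from the list of things; names that differ only in an ending like _2 or _b are one class to them, and where a whole thing is asked for, a point or a joint stands for the part that bears it (a point fixed in the world has none). Each returns a list of dicts, best first, with "confidence" (0 to 1); they miss things now and then, are a little off and sometimes report something else, mostly with a low value. They report only what shows in the picture. A call takes as long as a camera call. They do not tell look-alikes from the thing itself.
- r.silhouettes(thing, camera): "mask" (384x512 bool, what is visible of it).
- r.mark_of(thing, camera): "xyz" ([x, y, z] in mm, in the coordinates of the camera as it stood for that picture, good to about 4 mm: a listed point, or the origin of a listed thing).
The state is a dict: "t": time; "joint_positions": joint angles; "qd": joint speeds; "joint_torque": joint torques, N m; "tcp_pos": TCP position; "tcp_rot": TCP orientation; "force": force on the tool from outside, world axes, zero at the start; "torque": the same for the moment, N m; "width": finger opening in mm.
Only numpy, scipy, OpenCV 4.12 (cv2) and the standard library are available. Lean on these libraries where they do the work, as an engineer would, in place of code of your own. Each camera call takes 0.05 s, during which the arm holds its last target. There are 200 camera calls.

## Task

Load the pivoting platform of the rocker for its next run: stand the black V anvil upright on the end pad nearer the wooden case that stands beside the rocker, lay the oblong steel block flat on the end pad at the other end, and stand the mushroom-shaped steel anvil, stem down, on the middle of that block as the rest of the counterweight. Stand the lens can upright on the small pad in the middle, between the two, everything centred, so that the loaded platform ends up level. Leave the wooden case and the round pot where they are.

Things in the scene. Friction and masses are not known exactly. Their poses are not given: they have to be found in the camera images.
- oblong_block_mid (a point): oblong hardness reference block of plain bright steel, 40 x 62 x 10 mm, 0.19 kg, lying flat on the grey bench mat (2 mm thick), where all four things to be moved start. Point: its centre, 5 mm above its underside. x along the 40 mm width, y along the 62 mm length, z up.
- vee_anvil_mid (a point): black V anvil, 0.34 kg, 30 mm high: a round base disc of 54 mm diameter and 16 mm height, and on it a block 30 mm (x) by 40 mm (y) with a V notch, up to 30 mm. Can be grasped across the round base. Point: on its axis, half-way up (15 mm above the underside). z up.
- mushroom_anvil_mid (a point): mushroom-shaped flat anvil of bright steel, 0.15 kg, 28 mm high: a flat disc of 40 mm diameter on top (its rim spans about 20 to 28 mm above the underside), on a thinner round stem of about 28 mm diameter on which it stands. Grasp it across the disc, not by the stem. Point: on its axis, half-way up (14 mm above the underside). z up.
- lens_can_mid (a point): lens can, an upright grey cylinder with a black screw cap, body 34 mm and cap 36 mm in diameter, 57 mm high, 0.06 kg. Point: on its axis, half-way up (28.5 mm above the underside). z up.
- platform_top (a point): the rocker's aluminium platform, 130 (x) x 270 (y) x 6 mm, on a white housing fixed to the bench. Point: centre of the middle pad, on the pads' top, 64 mm up when level, 15 mm above the pivot. Axes tilt with it: x along the pivot (ahead if unturned), y along its length (left), z up. Black 2 mm rubber pads: middle 44 mm diameter here, two end pads 72 mm diameter centred at y = +-95 mm.
- platform (a joint): tilt of the rocker's platform about its x axis, rad; 0 level, positive with the +y end up; stops at +-0.10. A weak centring spring (2 N m/rad) holds it level when empty; a load on one end tips it (the V anvil alone as far as the stop, 9 mm at the end pads), and it gives way when pushed.
- wooden_case_mid (a point): closed wooden case with a brass clasp, 87 x 98 x 39 mm, standing beside one end of the rocker (left or right); it shows which end gets the V anvil and must not be disturbed. Point: its centre, 19.5 mm up.
- round_pot_mid (a point): round lidded pot, white with a tan lid, 62 mm in diameter, 35 mm high, beside the other end of the rocker; must not be disturbed. Point: its centre, 17.5 mm up.
Things that resemble listed ones, but are neither listed nor needed, are in the scene too. Leave any blue or turquoise look-alike of the part that bears vee_anvil_mid alone.

How it is judged (in metres and radians):
At the end, for the whole second after the job is handed in: V anvil on the end pad nearer the case, oblong block on the other, can on the middle pad: each within 13 mm along and across; mushroom anvil stem down on the block, within 11 mm of its middle; platform level within 0.05 rad; all upright within 0.12 rad, released, at rest (((y of wooden_case_mid in the frame of platform_top above 0 m and y of vee_anvil_mid in the frame of platform_top between 0.082 and 0.108 m and y of oblong_block_mid in the frame of platform_top between -0.108 and -0.082 m) or (y of wooden_case_mid in the frame of platform_top below 0 m and y of vee_anvil_mid in the frame of platform_top between -0.108 and -0.082 m and y of oblong_block_mid in the frame of platform_top between 0.082 and 0.108 m)) and x of vee_anvil_mid in the frame of platform_top between -0.013 and 0.013 m and z of vee_anvil_mid in the frame of platform_top between 0.009 and 0.021 m and x of oblong_block_mid in the frame of platform_top between -0.013 and 0.013 m and z of oblong_block_mid in the frame of platform_top between 0 and 0.01 m and x of lens_can_mid in the frame of platform_top between -0.013 and 0.013 m and y of lens_can_mid in the frame of platform_top between -0.013 and 0.013 m and z of lens_can_mid in the frame of platform_top between 0.0225 and 0.0345 m and horizontal distance between mushroom_anvil_mid and oblong_block_mid below 0.011 m and z of mushroom_anvil_mid in the frame of oblong_block_mid between 0.014 and 0.024 m and value of joint platform between -0.05 and 0.05 rad and angle between each of vee_anvil_mid, oblong_block_mid, mushroom_anvil_mid, lens_can_mid's own z axis and vertical below 0.12 rad and linear speed of each of oblong_block, vee_anvil, mushroom_anvil, lens_can below 0.02 m/s and contact force between each of oblong_block, vee_anvil, mushroom_anvil, lens_can and the fingers below 0.1 N); the robot touches nothing.
It fails at once if the wooden case is moved by more than 15 mm (distance of wooden_case_mid from where it was at the start of the episode above 0.015 m).
It fails at once if the round pot is moved by more than 15 mm (distance of round_pot_mid from where it was at the start of the episode above 0.015 m).
It also fails if it takes over 109 s, if anything falls off the work surface, if the arm or the gripper's body presses on something with over 40 N, if the wrist force passes 120 N, or if a joint passes its speed limit or range.

## Working session

There is one attempt and no reset: what is moved stays moved. The work goes in short steps, Python scripts to look and compute and a tool call to move; the robot and the scene stay as the last step left them, time stands still between calls to the robot, and variables do not carry over. Pictures are saved under pics/ and viewed, about 12 in all and at most 16, crops included, and the job is handed in when it is done.

Besides the shell and the picture viewer there is one more tool, called after ">>>" by a JSON object that holds its "method" and its "body". drive_tool: Moves the arm, as the interface text tells. Its arguments: {"type":"object","properties":{"increments":{"type":"array"}},"required":["increments"]}

```bash
mkdir -p pics; cat > h.py <<'E'
import numpy as np, cv2
from plant import r
def K(n):
    c=r.get_calibration(n); f=192/np.tan(np.radians(c["fovy"])/2)
    return np.array([[f,0,c["cx"]],[0,f,c["cy"]],[0,0,1.]]),np.array(c["dist_coeffs"],float),np.array(c["R"]),np.array(c["t"])
def w(n,xyz):
    _,_,R,t=K(n); return R.T@(np.array(xyz)-t)
def px(n,X):
    k,d,R,t=K(n); return cv2.projectPoints(np.array([X],float),cv2.Rodrigues(R)[0],t,k,d)[0].ravel()
def ray(n,uv,z):
    k,d,R,t=K(n); p=cv2.undistortPoints(np.array([[uv]],float),k,d).ravel()
    v=R.T@np.array([p[0],p[1],1]); o=-R.T@t; return o+v*(z-o[2])/v[2]
def tri(a,ua,b,ub):
    A=[];B=[]
    for n,uv in((a,ua),(b,ub)):
        k,d,R,t=K(n); p=cv2.undistortPoints(np.array([[uv]],float),k,d).ravel()
        v=R.T@np.array([p[0],p[1],1]); v/=np.linalg.norm(v); P=np.eye(3)-np.outer(v,v); A.append(P);B.append(P@(-R.T@t))
    return np.linalg.solve(sum(A),sum(B))
E
python3 - <<'E'
from h import *
np.set_printoptions(precision=1,suppress=True)
for n in("top","side"):
    im=r.camera(n); cv2.imwrite(f"pics/{n}0.png",cv2.resize(im,(800,600)))
    for th in["oblong_block_mid","vee_anvil_mid","mushroom_anvil_mid","lens_can_mid","platform_top","wooden_case_mid","round_pot_mid"]:
        for d in r.mark_of(th,n)[:3]:
            X=w(n,d["xyz"]); print(n,th,round(d["confidence"],2),X,px(n,X))
    print(K(n)[2],-K(n)[2].T@K(n)[3])
print(r.sense())
E
```

```text
top oblong_block_mid 0.75 [ 446.9 -332.9    7.6] [327.8 249.6]
top vee_anvil_mid 0.87 [ 437.9 -164.6   15.1] [261.4 253.4]
top vee_anvil_mid 0.87 [581.4   2.2  14.2] [196.4 197.8]
top vee_anvil_mid 0.85 [681.4  12.8  13.4] [193.3 160.5]
top mushroom_anvil_mid 0.47 [429.  -41.   13.8] [212.3 257.2]
top lens_can_mid 0.67 [425.9 119.5  28.6] [147.1 258.5]
top lens_can_mid 0.57 [ 597.3 -197.5   56.8] [274.1 187.8]
top platform_top 0.55 [ 597.5 -197.9   58.9] [274.3 187.6]
top wooden_case_mid 0.74 [ 552.7 -423.5   22.3] [362.8 207.2]
top wooden_case_mid 0.5 [ 440.  -165.4   14.9] [261.7 252.5]
top round_pot_mid 0.81 [581.2 138.9  24.1] [142.7 197.5]
[[-0.  -1.  -0. ]
 [-1.   0.  -0.2]
 [ 0.2  0.  -1. ]] [ 372.4 -164.9 1113.3]
side oblong_block_mid 0.66 [ 457.5 -338.     5.2] [308.7 238.8]
side vee_anvil_mid 0.72 [ 442.4 -164.5   13.7] [247.7 238.6]
side vee_anvil_mid 0.67 [581.5   2.5  15.1] [196.  198.4]
side vee_anvil_mid 0.52 [ 705.  -461.5   14.7] [346.1 175.3]
side mushroom_anvil_mid 0.58 [ 440.1 -167.9   12.8] [248.9 239.5]
side mushroom_anvil_mid 0.54 [431.2 -33.2  17.6] [201.  238.9]
side lens_can_mid 0.59 [428.9 118.5  33.3] [146.8 233.7]
side platform_top 0.69 [ 601.1 -197.4   66.6] [262.1 185.1]
side platform_top 0.58 [ 440.5 -165.6   16.3] [248.  238.6]
side wooden_case_mid 0.88 [ 555.5 -418.5   19.6] [335.6 210.2]
side round_pot_mid 0.73 [589.2 143.2  15.6] [150.9 194.4]
[[ 0.1 -1.  -0. ]
 [-0.7 -0.  -0.7]
 [ 0.7  0.  -0.7]] [-320.  -226.2 1084.6]
{'t': 0.8, 'joint_positions': array([ 0.9,  0.2,  1.6,  0. ,  1.4, -0.2]), 'qd': array([ 0., -0., -0., -0., -0.,  0.]), 'joint_torque': array([ -0. , -39.6, -33.2,  -0. ,   0. ,   0. ]), 'tcp_pos': array([232.3, 526. , 214.7]), 'tcp_rot': array([ 0.6, -0.4,  0.6,  0.4]), 'force': array([ 0.2, -0.1,  0.4]), 'torque': array([-0., -0., -0.]), 'width': 85.22107343174376}
```

View pics/top0.png

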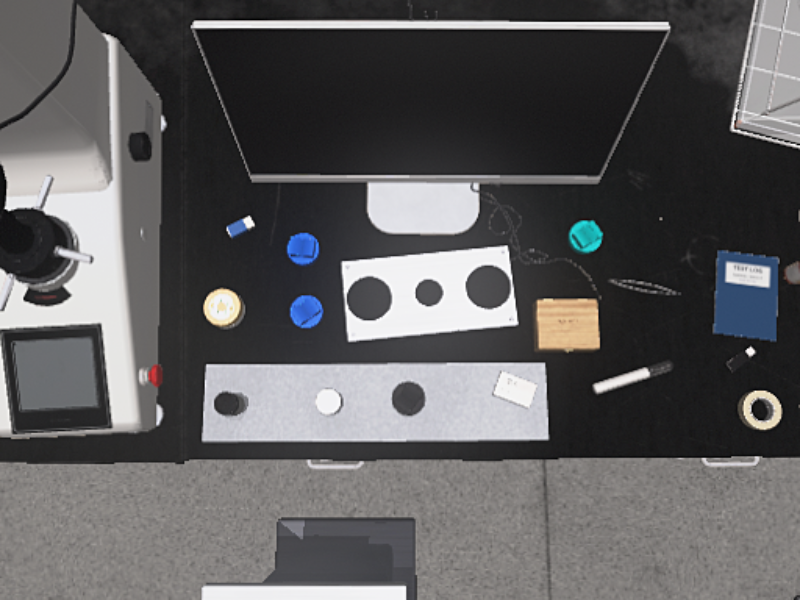

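View pics/side0.png

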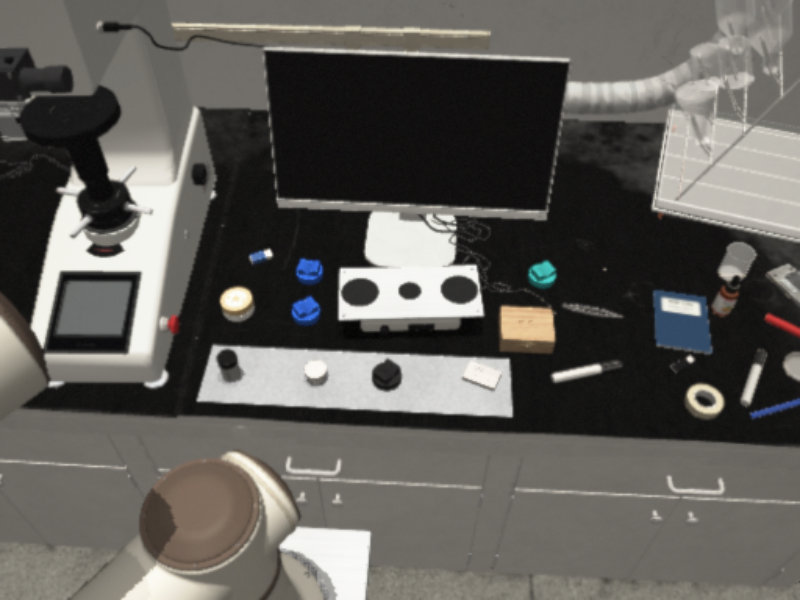

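The top view shows the mat items at these pixels (800-wide): can (230,403), mushroom (328,402), black V anvil (408,398), steel block (515,388). The wooden case is at (568,325), on the right, i.e. the -y end. The look-alikes are blue V anvils at (303,248) and (306,312) and a turquoise one at (585,236). The black one on the mat is the one meant. I'll measure more precisely and take one confirming crop.

```bash
cat > m.py <<'E'
from h import *
from scipy.spatial.transform import Rotation as Ro
np.set_printoptions(precision=1,suppress=True)
C={}
for n in("top","side"):
    im=r.camera(n); C[n]={}; hh=im.max(2)
    # platform pads: dark blobs inside white plate
    for nm,X in dict(P=[602,-102,64],M=[597,-197,64],N=[590,-292,64]).items():
        u,v=px(n,X); m=((hh<90)).astype(np.uint8)
        num,L,st,ce=cv2.connectedComponentsWithStats(m); 
        d=[np.hypot(*(ce[i]-(u,v)))+ (1e3 if st[i,4]>2500 or st[i,4]<60 else 0) for i in range(1,num)]
        i=1+int(np.argmin(d)); C[n][nm]=ce[i]; print(n,nm,ce[i],st[i,2:])
    for nm,X,th in(("mush",[430,-38,30],150),("block",[450,-335,12],0)):
        ms=[q for q in r.silhouettes(nm=="mush" and "mushroom_anvil_mid" or "oblong_block_mid",n)]
        p=px(n,X); best=min(ms,key=lambda q:np.hypot(*(np.argwhere(q["mask"]).mean(0)[::-1]-p)))
        a=np.argwhere(best["mask"])[:,::-1].astype(np.float32); C[n][nm]=a.mean(0)
        rc=cv2.minAreaRect(a); print(n,nm,a.mean(0),len(a),rc)
        if nm=="block":
            q=[ray(n,c,12)[:2] for c in cv2.boxPoints(rc)]; print(np.array(q))
    for th in("vee_anvil_mid","lens_can_mid"):
        for d in r.mark_of(th,n)[:3]: print(n,th,w(n,d["xyz"]))
for k in C["top"]: print(k,tri("top",C["top"][k],"side",C["side"][k]))
q=r.sense()["tcp_rot"]; print(Ro.from_quat([*q[1:],q[0]]).as_matrix())
im=r.camera("top")[215:290,120:355]; cv2.imwrite("pics/crop.png",cv2.resize(im,None,fx=3.4,fy=3.4,interpolation=cv2.INTER_CUBIC))
E
python3 m.py
```

```text
top P [235.7 190.7] [ 28  28 599]
top M [273.8 187. ] [ 17  17 216]
top N [312.  183.2] [ 28  27 601]
top mush [210.  256.4] 213 ((210.0, 256.5), (15.0, 16.0), 90.0)
top block [329.7 248.7] 414 ((329.8287658691406, 248.62330627441406), (25.63201141357422, 17.205049514770508), 20.556045532226562)
[[ 440.3 -299.3]
 [ 480.8 -315.9]
 [ 457.7 -375.7]
 [ 417.5 -358.9]]
top vee_anvil_mid [583.7   1.3  18.2]
top vee_anvil_mid [ 439.  -165.4   15.8]
top vee_anvil_mid [682.5  15.9  13.7]
top lens_can_mid [ 438.4 -164.2   11.3]
top lens_can_mid [425.5 120.1  29.2]
side P [229.9 186.6] [ 23  16 303]
side M [261.9 185.7] [ 13  10 104]
side N [293.6 184.9] [ 22  17 300]
side mush [202.3 237.4] 130 ((201.90000915527344, 237.20001220703125), (11.627553939819336, 12.969194412231445), 26.56505012512207)
side block [307.7 240.1] 319 ((307.74658203125, 239.90951538085938), (23.40900993347168, 14.260662078857422), 19.653823852539062)
[[ 437.  -296.5]
 [ 484.9 -310.3]
 [ 460.5 -372.8]
 [ 413.8 -357.7]]
side vee_anvil_mid [584.8   4.7  15.4]
side vee_anvil_mid [687.7  14.2  15.7]
side vee_anvil_mid [ 438.5 -165.7   15.7]
side lens_can_mid [426.4 118.7  34.1]
P [ 588.1 -102.6   68.3]
M [ 597.  -196.7   68.5]
N [ 605.9 -290.7   67.8]
mush [430.5 -37.1  25.8]
block [ 448.7 -335.8   11.5]
[[-0.  -0.9  0.4]
 [ 0.   0.4  0.9]
 [-1.   0.  -0. ]]
```

View pics/crop.png

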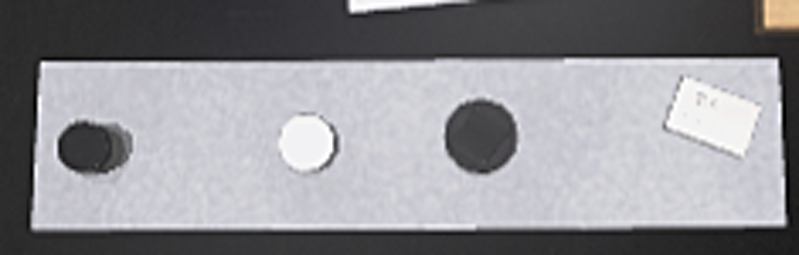

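The crop confirms the four mat items: can (95,147), mushroom (307,142), black V anvil (480,135), block (712,117). Heights come out 0 to 4 mm high, which is within calibration error. Platform yaw is about +5.4° and block yaw about -20.9°. The V anvil goes on the -y pad and the block on the +y pad. Next is a helper for the shifts.

```bash
cat > g.py <<'E'
import sys
from h import *
from scipy.spatial.transform import Rotation as Ro
def st():
    s=r.sense(); q=s["tcp_rot"]; M=Ro.from_quat([*q[1:],q[0]]).as_matrix()
    return s,M
if __name__=="__main__":
    s,M=st(); a=np.degrees(np.arctan2(M[1,2],M[0,2]))
    print("t",round(s["t"],2),"pos",s["tcp_pos"].round(1),"ang",round(a,2),"w",round(s["width"],1),"F",s["force"].round(1),"tilt",M[:,0].round(3))
    for g in sys.argv[1:]:
        x,y,z,b=map(float,g.split(","))
        print(g,(M.T@(np.array([x,y,z])-s["tcp_pos"])/1000).round(4),"roll",round(a-b,2))
E
python3 g.py 449,-336.5,200,-20.9
```

```text
t 1.35 pos [232.3 526.  214.7] ang 66.18 w 85.1 F [-0.4 -0.7 -0.4] tilt [ 0. -0. -1.]
449,-336.5,200,-20.9 [ 0.0147 -0.5466 -0.7014] roll 87.08
```

>>> {"method": "drive_tool", "body": {"increments": [[0.015, -0.547, -0.701, 87, 0.065], [0.015, -0.547, -0.701, 87, 0.065], [0.015, -0.547, -0.701, 87, 0.065], [0.015, -0.547, -0.701, 87, 0.065], [0.015, -0.547, -0.701, 87, 0.065], [0.015, -0.547, -0.701, 87, 0.065], [0.015, -0.547, -0.701, 87, 0.065], [0.015, -0.547, -0.701, 87, 0.065], [0.015, -0.547, -0.701, 87, 0.065], [0.015, -0.547, -0.701, 87, 0.065], [0.015, -0.547, -0.701, 87, 0.065], [0.015, -0.547, -0.701, 87, 0.065]]}}

```text
t: 2.55
tcp_pos: [379.0, -58.0, 205.0]
tcp_rot: [0.696, 0.128, 0.695, -0.128]
force: [0.7, 0.8, -0.3]
width: 64.8
```

```bash
python3 g.py 449,-336.5,60,-20.9
```

```text
t 2.55 pos [379. -58. 205.] ang -20.89 w 64.8 F [ 0.7  0.8 -0.3] tilt [ 0.002 -0.001 -1.   ]
449,-336.5,60,-20.9 [ 0.1453 -0.2352  0.1644] roll 0.01
```

>>> {"method": "drive_tool", "body": {"increments": [[0.1, -0.235, 0.164, 0, 0.065], [0.1, -0.235, 0.164, 0, 0.065], [0.1, -0.235, 0.164, 0, 0.065], [0.1, -0.235, 0.164, 0, 0.065], [0.1, -0.235, 0.164, 0, 0.065], [0.1, -0.235, 0.164, 0, 0.065], [0.145, -0.235, 0.164, 0, 0.065], [0.145, -0.235, 0.164, 0, 0.065], [0.145, -0.235, 0.164, 0, 0.065], [0.145, -0.235, 0.164, 0, 0.065]]}}

```text
t: 3.55
tcp_pos: [449.6, -334.0, 61.8]
tcp_rot: [0.696, 0.127, 0.695, -0.128]
force: [-0.3, 0.1, 0.1]
width: 65.2
```

```bash
python3 g.py 449,-336.5,23,-20.9; python3 - <<'E'
from h import *
a=r.camera("top")[200:300,260:400]; b=r.camera("side")[190:290,240:380]
cv2.imwrite("pics/a1.png",cv2.resize(np.hstack([a,b]),(800,286),interpolation=cv2.INTER_CUBIC))
E
```

```text
t 3.55 pos [ 449.6 -334.    61.8] ang -20.78 w 65.2 F [-0.3  0.1  0.1] tilt [ 0.002 -0.002 -1.   ]
449,-336.5,23,-20.9 [ 0.0388 -0.0025  0.0002] roll 0.12
```

View pics/a1.png

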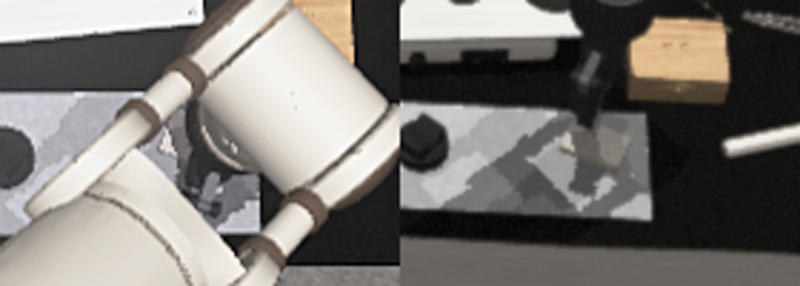

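The hand is above the block with the fingers straddling it: block at about (595,150) in the right half of the picture. Lowering and closing.

>>> {"method": "drive_tool", "body": {"increments": [[0.02, 0, 0, 0, 0.065], [0.036, 0, 0, 0, 0.065], [0.036, 0, 0, 0, 0.065], [0.036, 0, 0, 0, 0.065], [0.036, 0, 0, 0, 0.03], [0.036, 0, 0, 0, 0.03], [0.036, 0, 0, 0, 0.03], [0.036, 0, 0, 0, 0.03], [0.036, 0, 0, 0, 0.03]]}}

```text
t: 4.55
tcp_pos: [448.6, -333.8, 23.7]
tcp_rot: [0.696, 0.128, 0.695, -0.128]
force: [0.4, -0.8, 0.0]
width: 30.0
```

```bash
python3 g.py 449,-336.5,120,-20.9
```

```text
t 4.55 pos [ 448.6 -333.8   23.7] ang -20.83 w 30.0 F [ 0.4 -0.8  0. ] tilt [ 0. -0. -1.]
449,-336.5,120,-20.9 [-0.0963 -0.0024  0.0014] roll 0.07
```

The fingers closed to 30 mm without stopping, so they missed, most likely passing above the block: the tips stand farther back at this opening. I'll open, rise and look.

>>> {"method": "drive_tool", "body": {"increments": [[0, 0, 0, 0, 0.065], [0, 0, 0, 0, 0.065], [0, 0, 0, 0, 0.065], [-0.04, 0, 0, 0, 0.065], [-0.04, 0, 0, 0, 0.065]]}}

```text
t: 5.05
tcp_pos: [451.1, -336.5, 68.3]
tcp_rot: [0.698, 0.126, 0.693, -0.13]
force: [1.2, -1.5, 1.0]
width: 64.6
```

```bash
python3 g.py 449,-336.5,17,-20.9; python3 - <<'E'
from h import *
b=r.camera("side")[200:280,260:360]
cv2.imwrite("pics/a2.png",cv2.resize(b,(750,600),interpolation=cv2.INTER_CUBIC))
E
```

```text
t 5.05 pos [ 451.1 -336.5   68.3] ang -20.82 w 64.6 F [ 1.2 -1.5  1. ] tilt [ 0.006 -0.007 -1.   ]
449,-336.5,17,-20.9 [ 0.0513 -0.0005 -0.0024] roll 0.08
```

View pics/a2.png

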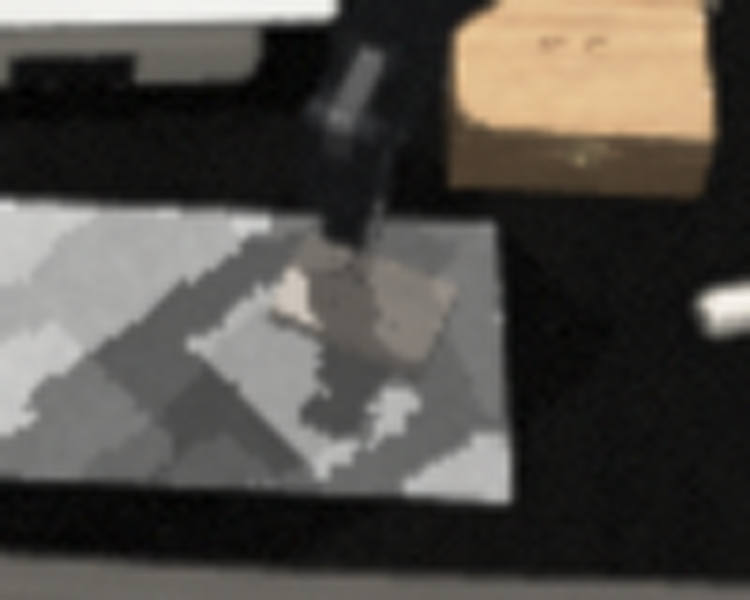

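The block is where it was, at about (365,305) in the crop, so the fingers passed above it. Going lower.

>>> {"method": "drive_tool", "body": {"increments": [[0.03, 0, 0, 0, 0.06], [0.047, 0, 0, 0, 0.06], [0.047, 0, 0, 0, 0.06], [0.047, 0, 0, 0, 0.06], [0.047, 0, 0, 0, 0.03], [0.047, 0, 0, 0, 0.03], [0.047, 0, 0, 0, 0.03], [0.047, 0, 0, 0, 0.03]]}}

```text
t: 5.9
tcp_pos: [448.8, -334.0, 17.1]
tcp_rot: [0.696, 0.128, 0.695, -0.128]
force: [-0.2, -0.0, 0.7]
width: 30.0
```

```bash
python3 g.py 449,-336.5,120,-20.9
```

```text
t 5.9 pos [ 448.8 -334.    17.1] ang -20.82 w 30.0 F [-0.2 -0.   0.7] tilt [ 0.001 -0.001 -1.   ]
449,-336.5,120,-20.9 [-0.1029 -0.0023  0.0011] roll 0.08
```

```bash
python3 - <<'E'
from h import *
for X in([448.8,-334,17.1],[448.8,-334,0]): print(px("side",X),px("top",X))
b=r.camera("side")[160:280,240:400]
cv2.imwrite("pics/a3.png",cv2.resize(b,(800,600),interpolation=cv2.INTER_CUBIC))
E
```

```text
[307.75646942 238.81585159] [328.76309981 248.56152375]
[307.23451127 242.31743764] [327.74525677 249.03696815]
```

View pics/a3.png

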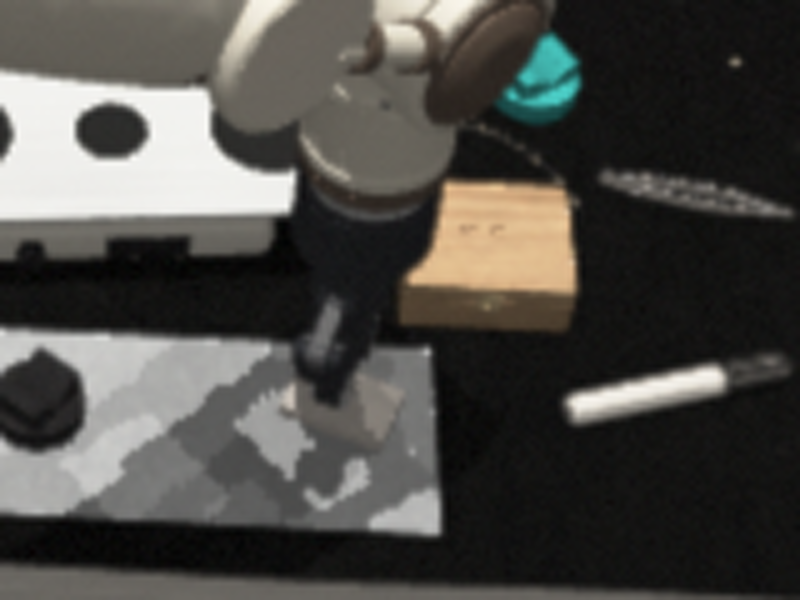

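The near fingertip shows at about (325,400), on top of the block. The tips seem to reach less far ahead than expected, so I'll probe gently downward.

>>> {"method": "drive_tool", "body": {"increments": [[0.001, 0, 0, 0, 0.03], [0.002, 0, 0, 0, 0.03], [0.003, 0, 0, 0, 0.03], [0.003, 0, 0, 0, 0.03]]}}

```text
t: 6.35
tcp_pos: [448.4, -333.5, 13.3]
tcp_rot: [0.695, 0.128, 0.696, -0.128]
force: [0.2, 0.1, 0.5]
width: 29.9
```

>>> {"method": "drive_tool", "body": {"increments": [[0.001, 0, 0, 0, 0.03], [0.002, 0, 0, 0, 0.03], [0.003, 0, 0, 0, 0.03], [0.003, 0, 0, 0, 0.03]]}}

```text
t: 6.75
tcp_pos: [448.5, -333.6, 10.4]
tcp_rot: [0.695, 0.128, 0.696, -0.128]
force: [-0.4, 1.1, -0.5]
width: 30.4
```

>>> {"method": "drive_tool", "body": {"increments": [[0.001, 0, 0, 0, 0.03], [0.002, 0, 0, 0, 0.03], [0.002, 0, 0, 0, 0.03], [0.002, 0, 0, 0, 0.03]]}}

```text
t: 7.15
tcp_pos: [448.6, -333.7, 8.5]
tcp_rot: [0.695, 0.128, 0.695, -0.128]
force: [-0.3, -0.5, -0.5]
width: 30.1
```

```bash
python3 - <<'E'
from h import *
print(r.sense()["force"],r.sense()["tcp_pos"],r.sense()["width"])
b=r.camera("side")[190:270,260:360]
cv2.imwrite("pics/a4.png",cv2.resize(b,(750,600),interpolation=cv2.INTER_CUBIC))
E
```

```text
[-0.27881998 -0.48017756 -0.4957468 ] [ 448.58565769 -333.66377207    8.54526036] 30.09310392373337
```

View pics/a4.png

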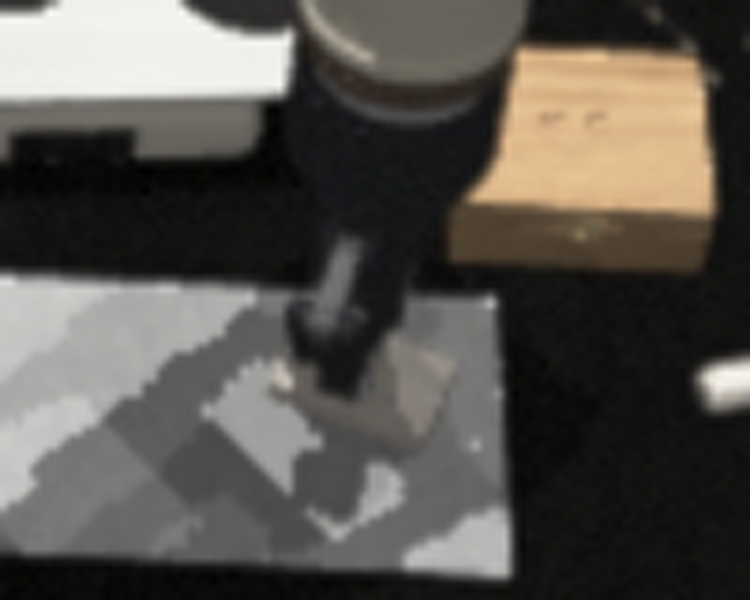

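The fingertip shows at (345,385), on the block's top, but no contact force is felt although the TCP reads 8.5 mm. The reported height seems to be offset from the real one. I'll keep probing down in small steps to find the contact.

>>> {"method": "drive_tool", "body": {"increments": [[0.001, 0, 0, 0, 0.03], [0.002, 0, 0, 0, 0.03], [0.003, 0, 0, 0, 0.03], [0.003, 0, 0, 0, 0.03]]}}

```text
t: 7.6
tcp_pos: [448.5, -333.5, 5.3]
tcp_rot: [0.695, 0.128, 0.696, -0.128]
force: [0.0, -0.3, 0.6]
width: 30.0
```

>>> {"method": "drive_tool", "body": {"increments": [[0.001, 0, 0, 0, 0.03], [0.002, 0, 0, 0, 0.03], [0.003, 0, 0, 0, 0.03], [0.003, 0, 0, 0, 0.03]]}}

```text
t: 8.0
tcp_pos: [448.4, -333.5, 2.3]
tcp_rot: [0.695, 0.128, 0.696, -0.128]
force: [-0.1, 1.4, -1.0]
width: 30.0
```

>>> {"method": "drive_tool", "body": {"increments": [[0.001, 0, 0, 0, 0.03], [0.002, 0, 0, 0, 0.03], [0.003, 0, 0, 0, 0.03], [0.003, 0, 0, 0, 0.03]]}}

```text
t: 8.4
tcp_pos: [448.5, -333.6, -0.6]
tcp_rot: [0.695, 0.128, 0.696, -0.128]
force: [-0.2, -0.8, 0.3]
width: 29.7
```

>>> {"method": "drive_tool", "body": {"increments": [[0.001, 0, 0, 0, 0.03], [0.002, 0, 0, 0, 0.03], [0.003, 0, 0, 0, 0.03], [0.003, 0, 0, 0, 0.03]]}}

```text
t: 8.8
tcp_pos: [448.5, -333.6, -3.6]
tcp_rot: [0.695, 0.128, 0.696, -0.128]
force: [0.0, -0.4, 0.5]
width: 30.1
```

>>> {"method": "drive_tool", "body": {"increments": [[0.001, 0, 0, 0, 0.03], [0.002, 0, 0, 0, 0.03], [0.003, 0, 0, 0, 0.03], [0.003, 0, 0, 0, 0.03]]}}

```text
t: 9.2
tcp_pos: [448.7, -333.8, -5.1]
tcp_rot: [0.695, 0.128, 0.696, -0.128]
force: [-3.9, 4.2, 11.5]
width: 29.7
```

Contact comes at a reported z of about -5, so the fingertips (at 30 mm opening) stand about 17 mm above where the reported TCP is. I'll check the side view for a lateral offset too.

```bash
python3 - <<'E'
from h import *
b=r.camera("side")[215:265,280:345]
cv2.imwrite("pics/a5.png",cv2.resize(b,(780,600),interpolation=cv2.INTER_CUBIC))
np.set_printoptions(precision=1,suppress=True)
a=np.radians(-20.8); j=np.array([np.cos(a),np.sin(a)]); p=np.array([-j[1],j[0]]); c=np.array([448.6,-333.7])
# expected near-finger inner-face tip corners at z=12, and far finger, in crop pixels
for s in(-15,-27,15,27):
    for q in(-11,11):
        u=px("side",[*(c+s*j+q*p),12]); print(s,q,(u-[280,215])*12)
E
```

```text
-15 -11 [352.7 362.8]
-15 11 [264.2 331.3]
-27 -11 [335.4 401.8]
-27 11 [246.4 369.9]
15 -11 [395.1 267.1]
15 11 [307.6 236.4]
27 -11 [411.7 229.6]
27 11 [324.7 199.2]
```

View pics/a5.png

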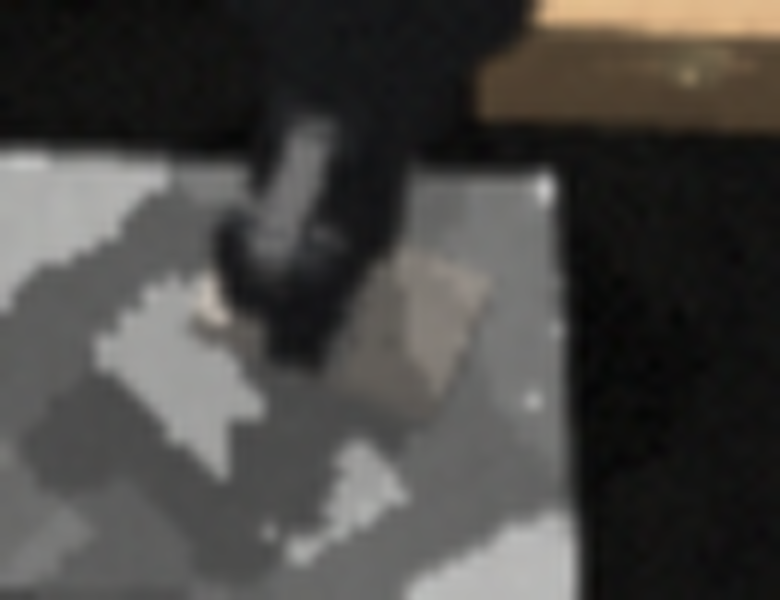

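Laterally the finger sits within about 2 mm of where it was expected. Only the reported height is off, so I'll work with contact-referenced heights: block top at z 12 ↔ reported -4.7 at 30 mm opening. Lifting, opening, going to reported -14 and closing.

>>> {"method": "drive_tool", "body": {"increments": [[-0.025, 0, 0, 0, 0.03], [-0.025, -0.002, 0.001, 0, 0.062], [-0.025, -0.002, 0.001, 0, 0.062], [-0.025, -0.002, 0.001, 0, 0.062], [0, -0.002, 0.001, 0, 0.06], [0.007, -0.002, 0.001, 0, 0.06], [0.007, -0.002, 0.001, 0, 0.06], [0.007, -0.002, 0.001, 0, 0.03], [0.007, -0.002, 0.001, 0, 0.03], [0.007, -0.002, 0.001, 0, 0.03], [0.007, -0.002, 0.001, 0, 0.03], [0.007, -0.002, 0.001, 0, 0.03]]}}

```text
t: 10.45
tcp_pos: [449.4, -336.6, -12.4]
tcp_rot: [0.696, 0.127, 0.695, -0.128]
force: [-0.9, 0.6, 6.0]
width: 37.6
```

>>> {"method": "drive_tool", "body": {"increments": [[-0.03, 0, 0, 0, 0.03], [-0.06, 0, 0, 0, 0.03], [-0.1, 0, 0, 0, 0.03], [-0.1, 0, 0, 0, 0.03], [-0.1, 0, 0, 0, 0.03]]}}

```text
t: 10.95
tcp_pos: [448.9, -336.1, 86.8]
tcp_rot: [0.696, 0.128, 0.695, -0.128]
force: [0.2, 0.1, -1.8]
width: 38.1
```

```bash
python3 g.py 588,-103,120,5.4; python3 - <<'E'
from h import *
b=r.camera("side")[180:280,240:360]
cv2.imwrite("pics/a6.png",cv2.resize(b,(720,600),interpolation=cv2.INTER_CUBIC))
E
```

```text
t 10.95 pos [ 448.9 -336.1   86.8] ang -20.82 w 38.1 F [ 0.2  0.1 -1.8] tilt [ 0.001 -0.001 -1.   ]
588,-103,120,5.4 [-0.0333  0.2673  0.0472] roll -26.22
```

View pics/a6.png

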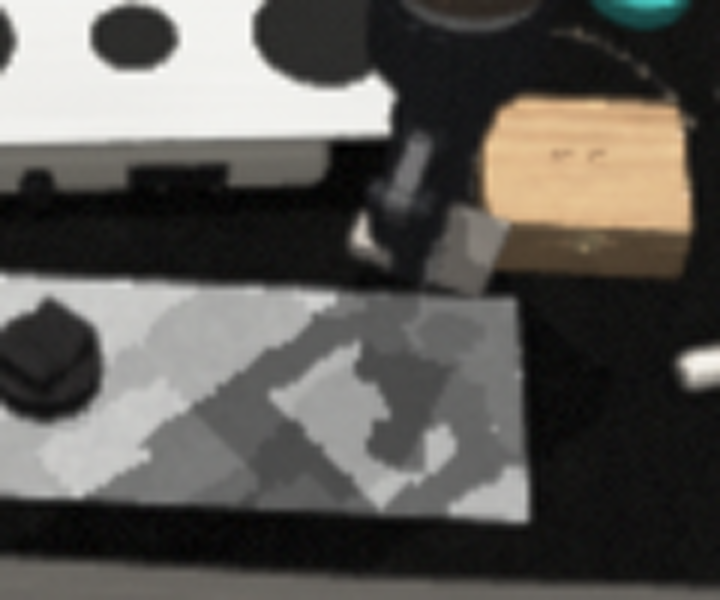

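The block is held level, at about (430,240) in the crop. The load reads 1.8 N, as it should. I'll check where the block sits in the grip.

```bash
python3 - <<'E'
from h import *
np.set_printoptions(precision=1,suppress=True)
r.camera("side"); p=r.sense()["tcp_pos"]
for d in r.mark_of("oblong_block_mid","side")[:2]: print(d["confidence"],w("side",d["xyz"]),px("side",w("side",d["xyz"])))
for d in r.silhouettes("oblong_block_mid","side")[:1]:
    a=np.argwhere(d["mask"])[:,::-1].astype(np.float32); rc=cv2.minAreaRect(a); print(rc,len(a)); print("at z111",ray("side",rc[0],111),"at z106",ray("side",rc[0],106))
print("tcp",p,px("side",[p[0],p[1],111]))
E
```

```text
0.61 [ 598.8 -196.9   64.6] [261.9 186.1]
0.42 [ 454.7 -337.5  104.4] [311.9 218.1]
((310.7876892089844, 219.73287963867188), (23.057106018066406, 12.991567611694336), 20.556047439575195) 124
at z111 [ 443.9 -333.8  111. ] at z106 [ 447.8 -334.4  106. ]
tcp [ 447.6 -334.6   84.5] [311.1 218.6]
```

The block is centred in the grip. Its underside is at about reported z + 14.5. Carrying it over the +y end pad.

>>> {"method": "drive_tool", "body": {"increments": [[-0.033, 0.267, 0.047, -26.2, 0.03], [-0.033, 0.267, 0.047, -26.2, 0.03], [-0.033, 0.267, 0.047, -26.2, 0.03], [-0.033, 0.267, 0.047, -26.2, 0.03], [-0.033, 0.267, 0.047, -26.2, 0.03], [-0.033, 0.267, 0.047, -26.2, 0.03], [-0.033, 0.267, 0.047, -26.2, 0.03], [-0.033, 0.267, 0.047, -26.2, 0.03], [-0.033, 0.267, 0.047, -26.2, 0.03]]}}

```text
t: 12.05
tcp_pos: [586.6, -103.9, 118.5]
tcp_rot: [0.706, -0.033, 0.707, 0.033]
force: [0.0, 0.3, -2.1]
width: 37.4
```

```bash
python3 g.py 588,-103,60,5.4
```

```text
t 12.05 pos [ 586.6 -103.9  118.5] ang 5.31 w 37.4 F [ 0.   0.3 -2.1] tilt [-0.002  0.    -1.   ]
588,-103,60,5.4 [0.0585 0.0007 0.0016] roll -0.09
```

Lowering to just above first contact (reported 53), correcting 1 to 1.5 mm.

>>> {"method": "drive_tool", "body": {"increments": [[0.04, 0.001, 0.001, 0, 0.03], [0.065, 0.001, 0.001, 0, 0.03], [0.065, 0.001, 0.001, 0, 0.03], [0.068, 0.001, 0.001, 0, 0.03], [0.071, 0.001, 0.001, 0, 0.03], [0.074, 0.001, 0.001, 0, 0.03], [0.074, 0.001, 0.001, 0, 0.03]]}}

```text
t: 12.75
tcp_pos: [589.4, -102.4, 46.6]
tcp_rot: [0.707, -0.034, 0.706, 0.033]
force: [1.4, -0.3, -0.0]
width: 38.2
```

```bash
python3 g.py 588,-103,45,5.4;  python3 - <<'E'
from h import *
b=r.camera("side")[140:240,190:350]
cv2.imwrite("pics/a7.png",cv2.resize(b,(800,500),interpolation=cv2.INTER_CUBIC))
E
```

```text
t 12.75 pos [ 589.4 -102.4   46.6] ang 5.38 w 38.2 F [ 1.4 -0.3 -0. ] tilt [ 0.002 -0.001 -1.   ]
588,-103,45,5.4 [ 0.0016 -0.0005 -0.0015] roll -0.02
```

View pics/a7.png

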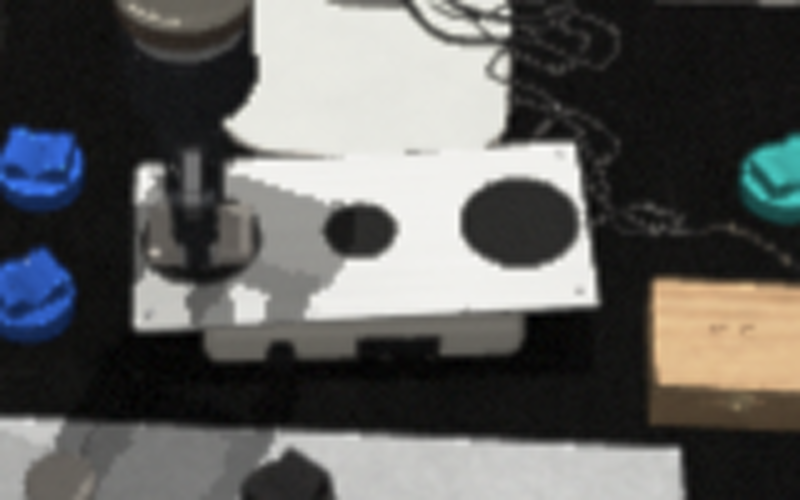

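The block is over the +y pad at (205,235) and its weight is already partly carried. Lowering 2 mm more, releasing and rising.

>>> {"method": "drive_tool", "body": {"increments": [[0.002, 0, 0, 0, 0.03], [0.002, 0, 0, 0, 0.03], [0.002, 0, 0, 0, 0.055], [0.002, 0, 0, 0, 0.055], [0.002, 0, 0, 0, 0.06], [-0.02, 0, 0, 0, 0.06], [-0.06, 0, 0, 0, 0.06], [-0.1, 0, 0, 0, 0.06], [-0.1, 0, 0, 0, 0.06]]}}

```text
t: 13.7
tcp_pos: [592.7, -103.6, 152.7]
tcp_rot: [0.71, -0.035, 0.702, 0.031]
force: [0.9, -0.3, 0.7]
width: 60.1
```

```bash
python3 g.py 430.5,-37.5,60,5.4
```

```text
t 13.7 pos [ 592.7 -103.6  152.7] ang 5.38 w 60.1 F [ 0.9 -0.3  0.7] tilt [ 0.011 -0.005 -1.   ]
430.5,-37.5,60,5.4 [ 0.0906  0.0815 -0.1563] roll -0.02
```

>>> {"method": "drive_tool", "body": {"increments": [[0, 0.081, -0.154, 0, 0.06], [0, 0.081, -0.154, 0, 0.06], [0, 0.081, -0.154, 0, 0.06], [0.05, 0.081, -0.154, 0, 0.06], [0.085, 0.081, -0.154, 0, 0.06], [0.085, 0.081, -0.154, 0, 0.06], [0.085, 0.081, -0.154, 0, 0.06], [0.085, 0.081, -0.154, 0, 0.06]]}}

```text
t: 14.5
tcp_pos: [429.8, -36.7, 62.7]
tcp_rot: [0.708, -0.034, 0.705, 0.033]
force: [1.2, 1.0, 0.2]
width: 59.8
```

```bash
python3 g.py 430.5,-37.5,2,5.4; python3 - <<'E'
from h import *
np.set_printoptions(precision=1,suppress=True)
for n in("side","top"):
    im=r.camera(n)
    for th in("mushroom_anvil_mid","oblong_block_mid"):
        for d in r.mark_of(th,n)[:2]: X=w(n,d["xyz"]); print(n,th,round(d["confidence"],2),X,px(n,X))
    if n=="side": b=im[140:260,170:330]
cv2.imwrite("pics/a8.png",cv2.resize(b,(800,600),interpolation=cv2.INTER_CUBIC))
E
```

```text
t 14.5 pos [429.8 -36.7  62.7] ang 5.37 w 59.8 F [1.2 1.  0.2] tilt [ 0.003 -0.001 -1.   ]
430.5,-37.5,2,5.4 [ 0.0607 -0.0008  0.0004] roll -0.03
side mushroom_anvil_mid 0.47 [433.7 -36.5  16.8] [202.3 238.3]
side oblong_block_mid 0.77 [ 596.2 -103.3   60. ] [230.5 186.5]
top mushroom_anvil_mid 0.42 [ 438.3 -161.6   14.7] [260.2 253.2]
top oblong_block_mid 0.88 [ 587.4 -102.    62.7] [235.6 191.5]
```

View pics/a8.png

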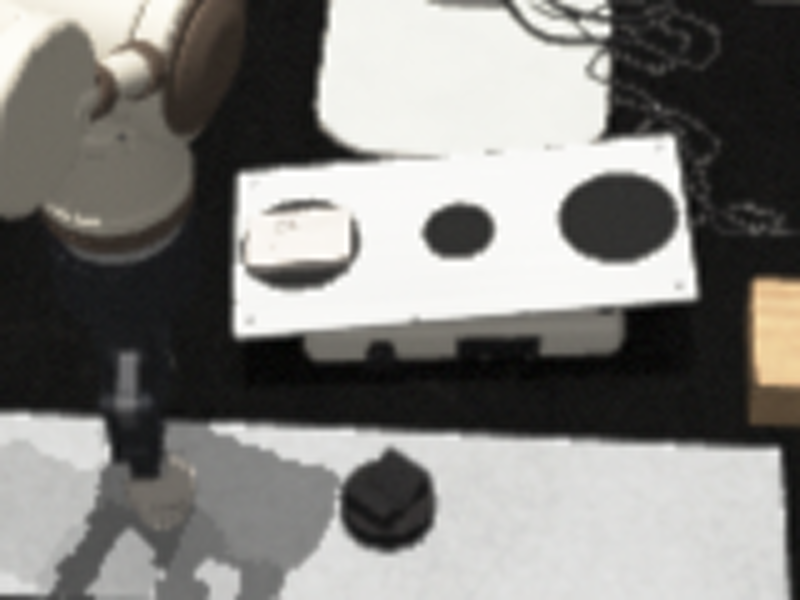

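The block lies centred on the +y pad at (298,238) and the platform is tipped that way. Grasping the mushroom now.

>>> {"method": "drive_tool", "body": {"increments": [[0.04, 0, 0.001, 0, 0.06], [0.058, 0, 0.001, 0, 0.06], [0.058, 0, 0.001, 0, 0.06], [0.058, 0, 0.001, 0, 0.03], [0.058, 0, 0.001, 0, 0.03], [0.058, 0, 0.001, 0, 0.03], [0.058, 0, 0.001, 0, 0.03], [0.058, 0, 0.001, 0, 0.03]]}}

```text
t: 15.6
tcp_pos: [430.1, -36.1, 4.3]
tcp_rot: [0.707, -0.034, 0.705, 0.033]
force: [-1.7, 1.8, 7.2]
width: 36.4
```

>>> {"method": "drive_tool", "body": {"increments": [[-0.03, 0, 0, 0, 0.03], [-0.07, 0, 0, 0, 0.03], [-0.11, 0, 0, 0, 0.03], [-0.11, 0, 0, 0, 0.03], [-0.11, 0, 0, 0, 0.03]]}}

```text
t: 16.1
tcp_pos: [429.5, -36.0, 113.8]
tcp_rot: [0.707, -0.034, 0.705, 0.033]
force: [-0.2, 0.1, -1.7]
width: 36.6
```

```bash
python3 g.py 588,-103,110,5.4; python3 - <<'E'
from h import *
np.set_printoptions(precision=1,suppress=True)
im=r.camera("side")
for th in("mushroom_anvil_mid","oblong_block_mid"):
  for d in r.mark_of(th,"side")[:2]: X=w("side",d["xyz"]); print(th,round(d["confidence"],2),X,px("side",X))
b=im[170:250,160:260]
cv2.imwrite("pics/a9.png",cv2.resize(b,(750,600),interpolation=cv2.INTER_CUBIC))
E
```

```text
t 16.1 pos [429.5 -36.  113.8] ang 5.38 w 36.6 F [-0.2  0.1 -1.7] tilt [ 0.003 -0.001 -1.   ]
588,-103,110,5.4 [ 0.0044 -0.0815  0.1515] roll -0.02
mushroom_anvil_mid 0.57 [430.8 -36.4 126.5] [198.7 215. ]
oblong_block_mid 0.77 [ 593.3 -104.1   58.7] [230.7 187.5]
```

View pics/a9.png

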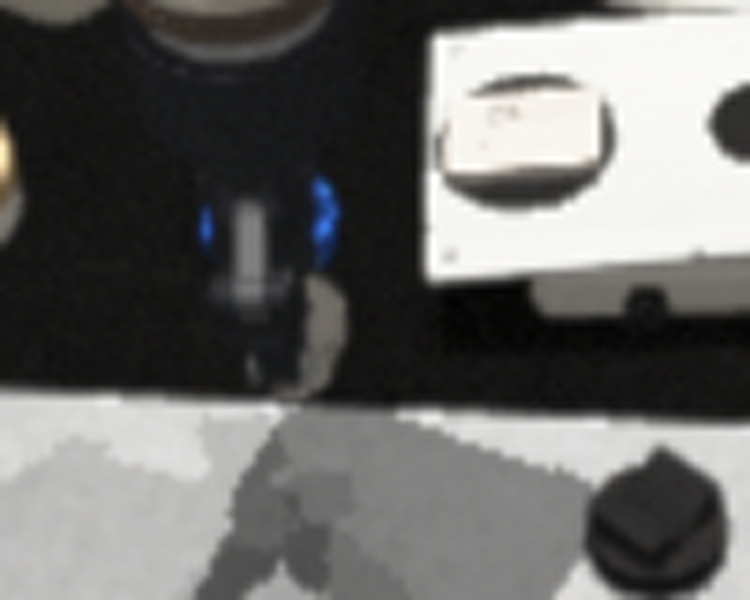

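The mushroom is held at (298,335) in the crop, upright, and the load reads 1.7 N. The block is at about (588,-103). Moving above it.

>>> {"method": "drive_tool", "body": {"increments": [[0.004, -0.081, 0.151, 0, 0.03], [0.004, -0.081, 0.151, 0, 0.03], [0.004, -0.081, 0.151, 0, 0.03], [0.004, -0.081, 0.151, 0, 0.03], [0.004, -0.081, 0.151, 0, 0.03], [0.004, -0.081, 0.151, 0, 0.03], [0.004, -0.081, 0.151, 0, 0.03], [0.024, -0.081, 0.151, 0, 0.03], [0.034, -0.081, 0.151, 0, 0.03], [0.034, -0.081, 0.151, 0, 0.03], [0.034, -0.081, 0.151, 0, 0.03]]}}

```text
t: 17.35
tcp_pos: [586.1, -101.9, 78.6]
tcp_rot: [0.706, -0.033, 0.707, 0.033]
force: [-0.5, 0.9, -0.9]
width: 36.7
```

```bash
python3 g.py 588,-101.5,72,5.4; python3 - <<'E'
from h import *
np.set_printoptions(precision=1,suppress=True)
im=r.camera("side")
for th in("mushroom_anvil_mid","oblong_block_mid"):
  for d in r.mark_of(th,"side")[:2]: X=w("side",d["xyz"]); print(th,round(d["confidence"],2),X,px("side",X))
E
```

```text
t 17.35 pos [ 586.1 -101.9   78.6] ang 5.39 w 36.7 F [-0.5  0.9 -0.9] tilt [-0.001  0.    -1.   ]
588,-101.5,72,5.4 [0.0066 0.0002 0.0019] roll -0.01
mushroom_anvil_mid 0.68 [ 554.  -418.8   18.8] [335.8 210.8]
mushroom_anvil_mid 0.5 [588.  -98.5  92.4] [228.2 181. ]
oblong_block_mid 0.6 [ 593.6 -104.1   61.5] [230.6 186.8]
```

>>> {"method": "drive_tool", "body": {"increments": [[0.003, -0.001, 0.002, 0, 0.03], [0.006, -0.001, 0.002, 0, 0.03], [0.009, -0.001, 0.002, 0, 0.03], [0.009, -0.001, 0.002, 0, 0.03]]}}

```text
t: 17.9
tcp_pos: [588.2, -102.8, 68.8]
tcp_rot: [0.706, -0.033, 0.707, 0.033]
force: [0.7, 0.8, -2.2]
width: 36.3
```

>>> {"method": "drive_tool", "body": {"increments": [[0.001, 0, 0, 0, 0.03], [0.002, 0, 0, 0, 0.03], [0.002, 0, 0, 0, 0.03]]}}

```text
t: 18.2
tcp_pos: [588.7, -102.9, 68.1]
tcp_rot: [0.706, -0.033, 0.706, 0.033]
force: [-3.1, 1.0, 3.1]
width: 36.5
```

Contact is felt. Releasing gently and rising, then on to the V anvil.

>>> {"method": "drive_tool", "body": {"increments": [[0, 0, 0, 0, 0.045], [0, 0, 0, 0, 0.055], [0, 0, 0, 0, 0.06], [-0.02, 0, 0, 0, 0.06], [-0.06, 0, 0, 0, 0.06], [-0.09, 0, 0, 0, 0.075], [-0.09, 0, 0, 0, 0.075]]}}

```text
t: 18.9
tcp_pos: [592.1, -104.3, 163.4]
tcp_rot: [0.71, -0.035, 0.703, 0.032]
force: [0.3, -0.0, 0.0]
width: 74.8
```

```bash
python3 g.py 438.5,-165.2,60,5.4
```

```text
t 18.9 pos [ 592.1 -104.3  163.4] ang 5.38 w 74.8 F [ 0.3 -0.   0. ] tilt [ 0.01  -0.004 -1.   ]
438.5,-165.2,60,5.4 [ 0.1022 -0.0457 -0.1596] roll -0.02
```

>>> {"method": "drive_tool", "body": {"increments": [[0, -0.046, -0.156, 0, 0.075], [0, -0.046, -0.156, 0, 0.075], [0, -0.046, -0.156, 0, 0.075], [0.05, -0.046, -0.156, 0, 0.075], [0.095, -0.046, -0.156, 0, 0.075], [0.095, -0.046, -0.156, 0, 0.075], [0.095, -0.046, -0.156, 0, 0.075], [0.095, -0.046, -0.156, 0, 0.075]]}}

```text
t: 19.7
tcp_pos: [439.6, -164.4, 64.9]
tcp_rot: [0.707, -0.034, 0.705, 0.032]
force: [1.0, 0.2, -0.5]
width: 74.8
```

```bash
python3 g.py 439,-165,-10,5.4; python3 - <<'E'
from h import *
np.set_printoptions(precision=1,suppress=True)
for n in("side","top"):
  im=r.camera(n)
  if n=="side": b=im[140:260,170:330]
  for th in("mushroom_anvil_mid","oblong_block_mid","platform_top","vee_anvil_mid"):
    for d in r.mark_of(th,n)[:3]: X=w(n,d["xyz"]); print(n,th,round(d["confidence"],2),X,px(n,X))
cv2.imwrite("pics/b1.png",cv2.resize(b,(800,600),interpolation=cv2.INTER_CUBIC))
E
```

```text
t 19.7 pos [ 439.6 -164.4   64.9] ang 5.41 w 74.8 F [ 1.   0.2 -0.5] tilt [ 0.003 -0.002 -1.   ]
439,-165,-10,5.4 [ 0.0749 -0.0003 -0.0009] roll 0.01
side mushroom_anvil_mid 0.55 [ 586.9 -102.3   80.5] [229.6 184.1]
side oblong_block_mid 0.62 [ 592.8 -101.5   62.4] [229.7 186.8]
side platform_top 0.78 [ 599.4 -193.5   64.8] [260.7 185.8]
side vee_anvil_mid 0.7 [584.3   5.   15.6] [195.3 197.6]
side vee_anvil_mid 0.67 [ 438.1 -166.6   14.2] [248.3 239.8]
side vee_anvil_mid 0.67 [ 706.9 -462.8   13.5] [346.5 175.2]
top mushroom_anvil_mid 0.54 [ 586.1 -107.6   76.8] [237.6 190.9]
top oblong_block_mid 0.61 [ 584.2 -100.3   62.4] [235.  192.8]
top platform_top 0.75 [ 597.8 -196.6   60.2] [273.8 187.4]
top vee_anvil_mid 0.72 [583.1   0.2  17.1] [197.1 196.9]
top vee_anvil_mid 0.61 [682.7  14.3  14.5] [192.7 159.9]
top vee_anvil_mid 0.61 [ 706.5 -463.4   17.4] [374.5 149.6]
```

View pics/b1.png

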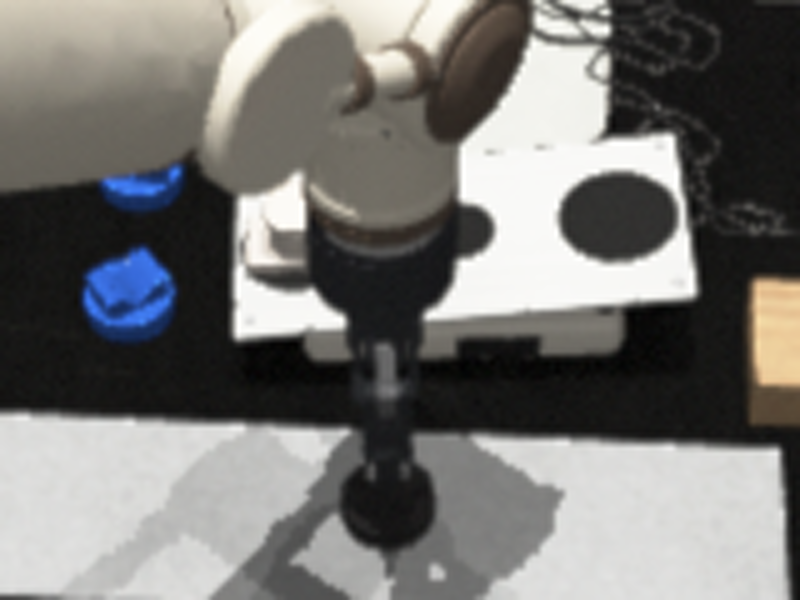

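The mushroom is standing on the block (285,235) and the hand is over the black V anvil (388,505). Grasping it.

>>> {"method": "drive_tool", "body": {"increments": [[0.04, 0, 0, 0, 0.075], [0.072, 0, 0, 0, 0.075], [0.072, 0, 0, 0, 0.075], [0.072, 0, 0, 0, 0.075], [0.072, 0, 0, 0, 0.045], [0.072, 0, 0, 0, 0.045], [0.072, 0, 0, 0, 0.045], [0.072, 0, 0, 0, 0.045], [0.072, 0, 0, 0, 0.045]]}}

```text
t: 21.1
tcp_pos: [438.9, -164.5, -6.8]
tcp_rot: [0.707, -0.034, 0.706, 0.033]
force: [-3.0, 1.9, 10.3]
width: 50.7
```

>>> {"method": "drive_tool", "body": {"increments": [[-0.03, 0, 0, 0, 0.045], [-0.07, 0, 0, 0, 0.045], [-0.12, 0, 0, 0, 0.045], [-0.12, 0, 0, 0, 0.045], [-0.12, 0, 0, 0, 0.045]]}}

```text
t: 21.6
tcp_pos: [438.6, -164.0, 112.5]
tcp_rot: [0.708, -0.034, 0.705, 0.032]
force: [-0.1, -0.0, -4.0]
width: 50.7
```

```bash
python3 g.py 606,-290.7,125,5.4; python3 - <<'E'
from h import *
np.set_printoptions(precision=1,suppress=True)
im=r.camera("side")
for d in r.mark_of("vee_anvil_mid","side")[:4]: X=w("side",d["xyz"]); print(round(d["confidence"],2),X,px("side",X))
E
```

```text
t 21.6 pos [ 438.6 -164.   112.5] ang 5.38 w 50.7 F [-0.1 -0.  -4. ] tilt [ 0.003 -0.002 -1.   ]
606,-290.7,125,5.4 [-0.0116 -0.1419  0.1548] roll -0.02
0.78 [690.   17.1  16.1] [196.2 172.3]
0.72 [ 706.4 -464.3   14.5] [347.  175.1]
0.67 [ 437.8 -163.8  133.9] [246.8 213.3]
0.61 [585.7   3.5  15.9] [195.8 197.2]
```

The V anvil is held and the load reads 4 N. Carrying it over the -y pad.

>>> {"method": "drive_tool", "body": {"increments": [[-0.012, -0.142, 0.155, 0, 0.045], [-0.012, -0.142, 0.155, 0, 0.045], [-0.012, -0.142, 0.155, 0, 0.045], [-0.012, -0.142, 0.155, 0, 0.045], [-0.012, -0.142, 0.155, 0, 0.045], [-0.012, -0.142, 0.155, 0, 0.045], [0.02, -0.142, 0.155, 0, 0.045], [0.037, -0.142, 0.155, 0, 0.045], [0.037, -0.142, 0.155, 0, 0.045], [0.037, -0.142, 0.155, 0, 0.045]]}}

```text
t: 22.7
tcp_pos: [604.3, -289.4, 72.9]
tcp_rot: [0.706, -0.033, 0.707, 0.034]
force: [0.5, 0.2, -2.7]
width: 50.6
```

```bash
python3 g.py 606,-290.7,60,5.4; python3 - <<'E'
from h import *
np.set_printoptions(precision=1,suppress=True)
im=r.camera("side")
for d in r.mark_of("vee_anvil_mid","side")[:5]: X=w("side",d["xyz"]); print(round(d["confidence"],2),X,px("side",X))
E
```

```text
t 22.7 pos [ 604.3 -289.4   72.9] ang 5.39 w 50.6 F [ 0.5  0.2 -2.7] tilt [-0.002  0.001 -1.   ]
606,-290.7,60,5.4 [ 0.0129 -0.0015  0.0016] roll -0.01
0.75 [688.6  15.5  17.5] [196.6 172.3]
0.55 [ 606.5 -287.2   96.7] [293.  178.1]
0.51 [583.    4.4  15.3] [195.4 198. ]
0.46 [ 707.4 -460.1   15.3] [345.7 174.7]
```

Lowering in steps to about reported 60, watching the force.

>>> {"method": "drive_tool", "body": {"increments": [[0.003, -0.001, 0.001, 0, 0.045], [0.006, -0.001, 0.001, 0, 0.045], [0.009, -0.001, 0.001, 0, 0.045], [0.012, -0.001, 0.001, 0, 0.045], [0.012, -0.001, 0.001, 0, 0.045]]}}

```text
t: 23.3
tcp_pos: [606.4, -291.4, 61.4]
tcp_rot: [0.706, -0.033, 0.706, 0.033]
force: [0.8, -0.8, -2.4]
width: 50.4
```

>>> {"method": "drive_tool", "body": {"increments": [[0.001, 0, 0, 0, 0.045], [0.002, 0, 0, 0, 0.045], [0.003, 0, 0, 0, 0.045], [0.003, 0, 0, 0, 0.045]]}}

```text
t: 23.7
tcp_pos: [606.5, -291.3, 58.6]
tcp_rot: [0.706, -0.033, 0.706, 0.033]
force: [0.2, -1.8, -1.4]
width: 50.6
```

>>> {"method": "drive_tool", "body": {"increments": [[0.001, 0, 0, 0, 0.045], [0.002, 0, 0, 0, 0.045], [0.002, 0, 0, 0, 0.045], [0.002, 0, 0, 0, 0.045]]}}

```text
t: 24.1
tcp_pos: [606.5, -291.4, 56.8]
tcp_rot: [0.706, -0.033, 0.706, 0.033]
force: [-1.0, -2.3, -1.0]
width: 50.2
```

```bash
python3 - <<'E'
from h import *
print(r.sense()["force"])
b=r.camera("side")[140:240,190:350]
cv2.imwrite("pics/b2.png",cv2.resize(b,(800,500),interpolation=cv2.INTER_CUBIC))
print(r.sense()["force"])
E
```

```text
[-0.95226    -2.34368822 -0.97487355]
[ 0.26026708 -2.5366444  -0.75266768]
```

View pics/b2.png

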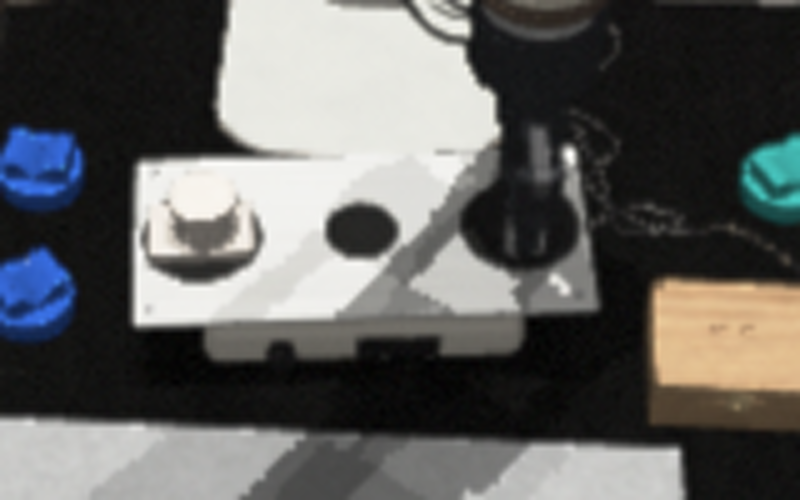

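The platform is nearly level: front edge from (133,325) to (600,310), with mushroom and block at (203,215). Lowering 1 mm more, then releasing and rising.

>>> {"method": "drive_tool", "body": {"increments": [[0.001, 0, 0, 0, 0.045], [0.001, 0, 0, 0, 0.045], [0.001, 0, 0, 0, 0.06], [0.001, 0, 0, 0, 0.07], [0.001, 0, 0, 0, 0.075], [0.001, 0, 0, 0, 0.075], [-0.02, 0, 0, 0, 0.075], [-0.06, 0, 0, 0, 0.075], [-0.1, 0, 0, 0, 0.075], [-0.1, 0, 0, 0, 0.075], [-0.1, 0, 0, 0, 0.06]]}}

```text
t: 25.25
tcp_pos: [607.1, -291.6, 158.2]
tcp_rot: [0.707, -0.034, 0.705, 0.033]
force: [0.2, 0.0, -1.1]
width: 62.3
```

```bash
cat > chk.py <<'E'
from h import *
np.set_printoptions(precision=1,suppress=True)
for n in("side","top"):
  im=r.camera(n)
  for th in("vee_anvil_mid","oblong_block_mid","mushroom_anvil_mid","lens_can_mid","platform_top"):
    for d in r.mark_of(th,n)[:3]:
      X=w(n,d["xyz"]); v=X-[597.2,-196.8,64]; a=np.radians(5.4)
      print(n,th,round(d["confidence"],2),X,"plat",np.array([v[0]*np.cos(a)+v[1]*np.sin(a),-v[0]*np.sin(a)+v[1]*np.cos(a),v[2]]))
E
python3 chk.py; python3 g.py 426,119.5,100,5.4
```

```text
side vee_anvil_mid 0.82 [ 610.5 -294.3   78.7] plat [  4.  -98.4  14.7]
side vee_anvil_mid 0.72 [ 709.4 -462.7   15.9] plat [  86.7 -275.3  -48.1]
side vee_anvil_mid 0.53 [585.3   3.8  13.4] plat [  7.  200.8 -50.6]
side oblong_block_mid 0.56 [ 594.  -103.9   67.5] plat [ 5.5 92.8  3.5]
side mushroom_anvil_mid 0.63 [ 591.8 -104.4   92.3] plat [ 3.3 92.5 28.3]
side mushroom_anvil_mid 0.61 [591.3 140.5  14.3] plat [ 25.9 336.3 -49.7]
side lens_can_mid 0.6 [427.4 118.6  32.2] plat [-139.3  330.   -31.8]
side lens_can_mid 0.4 [ 553.9 -420.3   17.8] plat [ -64.1 -218.5  -46.2]
side platform_top 0.61 [ 600.5 -196.1   63.3] plat [ 3.3  0.4 -0.7]
top vee_anvil_mid 0.78 [683.9  14.5  16.3] plat [106.2 202.2 -47.7]
top vee_anvil_mid 0.77 [581.4   2.2  17.8] plat [  3.  199.6 -46.2]
top vee_anvil_mid 0.69 [ 705.4 -466.2   15.6] plat [  82.3 -278.4  -48.4]
top oblong_block_mid 0.68 [ 587.2 -101.5   70.9] plat [-0.9 95.9  6.9]
top mushroom_anvil_mid 0.46 [ 588.1 -110.3   88.9] plat [-0.9 86.9 24.9]
top lens_can_mid 0.69 [428.2 119.6  29.6] plat [-138.5  330.9  -34.4]
t 25.85 pos [ 606.3 -291.1  156.4] ang 5.38 w 60.2 F [-0.4  0.4  0.6] tilt [-0.  0. -1.]
426,119.5,100,5.4 [ 0.0565  0.4257 -0.141 ] roll -0.02
```

The platform is level and the V anvil, block and mushroom sit within a few mm of their pads. Now the can.

>>> {"method": "drive_tool", "body": {"increments": [[0, 0.426, -0.141, 0, 0.06], [0, 0.426, -0.141, 0, 0.06], [0, 0.426, -0.141, 0, 0.06], [0, 0.426, -0.141, 0, 0.06], [0, 0.426, -0.141, 0, 0.06], [0, 0.426, -0.141, 0, 0.06], [0, 0.426, -0.141, 0, 0.06], [0, 0.426, -0.141, 0, 0.06], [0, 0.426, -0.141, 0, 0.06], [0.05, 0.426, -0.141, 0, 0.06], [0.056, 0.426, -0.141, 0, 0.06], [0.056, 0.426, -0.141, 0, 0.06]]}}

```text
t: 27.05
tcp_pos: [424.8, 119.6, 99.7]
tcp_rot: [0.705, -0.033, 0.708, 0.033]
force: [0.2, -0.5, 0.2]
width: 60.1
```

```bash
python3 g.py 427,119.5,5,5.4; python3 - <<'E'
from h import *
np.set_printoptions(precision=1,suppress=True)
r.camera("side")
for d in r.mark_of("lens_can_mid","side")[:2]: print(w("side",d["xyz"]),d["confidence"])
E
```

```text
t 27.05 pos [424.8 119.6  99.7] ang 5.37 w 60.1 F [ 0.2 -0.5  0.2] tilt [-0.004 -0.    -1.   ]
427,119.5,5,5.4 [ 0.0947 -0.0003  0.0025] roll -0.03
[429.6 119.   31.6] 0.83
```

>>> {"method": "drive_tool", "body": {"increments": [[0.04, 0, 0.002, 0, 0.06], [0.08, 0, 0.002, 0, 0.06], [0.094, 0, 0.002, 0, 0.06], [0.094, 0, 0.002, 0, 0.06], [0.094, 0, 0.002, 0, 0.06], [0.094, 0, 0.002, 0, 0.025], [0.094, 0, 0.002, 0, 0.025], [0.094, 0, 0.002, 0, 0.025], [0.094, 0, 0.002, 0, 0.025], [0.094, 0, 0.002, 0, 0.025]]}}

```text
t: 28.15
tcp_pos: [430.0, 119.9, 8.6]
tcp_rot: [0.708, -0.033, 0.705, 0.033]
force: [-1.9, 0.4, 6.1]
width: 34.7
```

>>> {"method": "drive_tool", "body": {"increments": [[-0.04, 0, 0, 0, 0.025], [-0.08, 0, 0, 0, 0.025], [-0.12, 0, 0, 0, 0.025], [-0.12, 0, 0, 0, 0.025], [-0.12, 0, 0, 0, 0.025]]}}

```text
t: 28.65
tcp_pos: [429.1, 120.0, 128.1]
tcp_rot: [0.708, -0.033, 0.705, 0.033]
force: [0.1, -0.4, -1.2]
width: 34.7
```

```bash
python3 g.py 597.2,-196.8,130,5.4; python3 - <<'E'
from h import *
np.set_printoptions(precision=1,suppress=True)
r.camera("side")
for d in r.mark_of("lens_can_mid","side")[:2]: print(w("side",d["xyz"]),d["confidence"])
E
```

```text
t 28.65 pos [429.1 120.  128.1] ang 5.38 w 34.7 F [ 0.1 -0.4 -1.2] tilt [ 0.004 -0.    -1.   ]
597.2,-196.8,130,5.4 [-0.0013 -0.3312  0.1376] roll -0.02
[ 596.8 -103.1   70.4] 0.55
[431.2 122.1 153. ] 0.54
```

>>> {"method": "drive_tool", "body": {"increments": [[-0.005, -0.331, 0.137, 0, 0.025], [-0.005, -0.331, 0.137, 0, 0.025], [-0.005, -0.331, 0.137, 0, 0.025], [-0.005, -0.331, 0.137, 0, 0.025], [-0.005, -0.331, 0.137, 0, 0.025], [-0.005, -0.331, 0.137, 0, 0.025], [-0.005, -0.331, 0.137, 0, 0.025], [-0.005, -0.331, 0.137, 0, 0.025], [-0.005, -0.331, 0.137, 0, 0.025], [-0.005, -0.331, 0.137, 0, 0.025]]}}

```text
t: 29.75
tcp_pos: [594.2, -195.2, 129.9]
tcp_rot: [0.705, -0.032, 0.707, 0.034]
force: [-1.2, -0.2, -1.4]
width: 34.9
```

```bash
python3 g.py 597.2,-196.8,76,5.4; python3 - <<'E'
from h import *
np.set_printoptions(precision=1,suppress=True)
r.camera("side")
for d in r.mark_of("lens_can_mid","side")[:2]: print(w("side",d["xyz"]),d["confidence"])
E
```

```text
t 29.75 pos [ 594.2 -195.2  129.9] ang 5.4 w 34.9 F [-1.2 -0.2 -1.4] tilt [-0.003  0.002 -1.   ]
597.2,-196.8,76,5.4 [ 0.0539 -0.002   0.003 ] roll 0.0
[ 591.4 -198.7  154.4] 0.63
```

>>> {"method": "drive_tool", "body": {"increments": [[0.03, -0.001, 0.002, 0, 0.025], [0.052, -0.001, 0.002, 0, 0.025], [0.054, -0.001, 0.002, 0, 0.025], [0.056, -0.001, 0.002, 0, 0.025], [0.057, -0.001, 0.002, 0, 0.025], [0.057, -0.001, 0.002, 0, 0.025]]}}

```text
t: 30.45
tcp_pos: [598.4, -197.8, 76.1]
tcp_rot: [0.707, -0.034, 0.706, 0.033]
force: [0.2, 0.6, -1.4]
width: 34.7
```

>>> {"method": "drive_tool", "body": {"increments": [[0.001, 0, 0, 0, 0.025], [0.002, 0, 0, 0, 0.025], [0.002, 0, 0, 0, 0.025]]}}

```text
t: 30.75
tcp_pos: [597.5, -197.6, 72.7]
tcp_rot: [0.706, -0.033, 0.706, 0.033]
force: [-0.8, -1.0, -1.0]
width: 34.7
```

>>> {"method": "drive_tool", "body": {"increments": [[0.001, 0, 0, 0, 0.025], [0.002, 0, 0, 0, 0.025], [0.002, 0, 0, 0, 0.025]]}}

```text
t: 31.05
tcp_pos: [597.6, -197.7, 70.8]
tcp_rot: [0.706, -0.033, 0.706, 0.033]
force: [-0.1, 0.4, 1.0]
width: 34.4
```

>>> {"method": "drive_tool", "body": {"increments": [[0.001, 0, 0, 0, 0.025], [0.001, 0, 0, 0, 0.025]]}}

```text
t: 31.25
tcp_pos: [597.7, -198.0, 70.7]
tcp_rot: [0.706, -0.033, 0.706, 0.033]
force: [-3.0, 0.8, 5.2]
width: 34.9
```

```bash
python3 - <<'E'
from h import *
for i in range(4):
    r.camera("side"); s=r.sense(); print(s["force"].round(1),s["tcp_pos"].round(1))
E
```

```text
[-3.4  0.6  5.7] [ 597.7 -198.    70.7]
[-3.4 -0.1  5.8] [ 597.7 -197.9   70.7]
[-3.   1.5  5.8] [ 597.7 -197.9   70.7]
[-2.3  0.3  5.1] [ 597.7 -198.    70.7]
```

Solid contact. Releasing, rising and moving clear, toward the robot and to the left.

>>> {"method": "drive_tool", "body": {"increments": [[0, 0, 0, 0, 0.04], [0, 0, 0, 0, 0.05], [0, 0, 0, 0, 0.06], [-0.03, 0, 0, 0, 0.06], [-0.07, 0, 0, 0, 0.06], [-0.12, 0, 0, 0, 0.06], [-0.13, 0.2, -0.18, 0, 0.06], [-0.13, 0.25, -0.2, 0, 0.06], [-0.13, 0.35, -0.2, 0, 0.06], [-0.13, 0.4, -0.2, 0, 0.06], [-0.13, 0.4, -0.2, 0, 0.06], [-0.13, 0.4, -0.2, 0, 0.06]]}}

```text
t: 32.65
tcp_pos: [429.5, 49.5, 196.7]
tcp_rot: [0.707, -0.033, 0.706, 0.033]
force: [0.6, 0.9, 0.2]
width: 60.2
```

>>> {"method": "drive_tool", "body": {"increments": [[0, 0.25, 0, 0, 0.06], [0, 0.25, 0, 0, 0.06], [0, 0.25, 0, 0, 0.06], [0, 0.25, 0, 0, 0.06], [0, 0.25, 0, 0, 0.06], [0, 0.25, 0, 0, 0.06]]}}

```text
t: 33.25
tcp_pos: [405.7, 301.9, 196.6]
tcp_rot: [0.706, -0.035, 0.706, 0.036]
force: [-0.9, -0.5, 0.2]
width: 60.1
```

```bash
python3 chk.py | grep -v "plat \[.*-[2-9][0-9]\.[0-9]\]"; python3 - <<'E'
from h import *
np.set_printoptions(precision=1,suppress=True)
C={}
for n in("top","side"):
    im=r.camera(n)
    if n=="top": a=im[155:225,210:340]
    else: b=im[145:215,210:340]
    C[n]=[]
    for th,X in(("vee_anvil_mid",[606,-291,79]),("oblong_block_mid",[588,-102,69]),("mushroom_anvil_mid",[588,-102,88]),("lens_can_mid",[597,-197,92])):
        ms=r.silhouettes(th,n); p=px(n,X)
        c=min([np.argwhere(q["mask"]).mean(0)[::-1] for q in ms],key=lambda c:np.hypot(*(c-p))); C[n].append(c); print(n,th,c,"ideal mid",p)
cv2.imwrite("pics/fin.png",cv2.resize(np.vstack([a,b]),(557,600),interpolation=cv2.INTER_CUBIC))
for i in range(4): print(tri("top",C["top"][i],"side",C["side"][i]))
for th in("wooden_case_mid","round_pot_mid"):
    print(th,[w("side",d["xyz"]) for d in r.mark_of(th,"side")[:2]])
E
```

```text
side vee_anvil_mid 0.77 [ 607.1 -292.6   75.8] plat [  0.9 -96.3  11.8]
side mushroom_anvil_mid 0.49 [ 589.5 -103.9   90.8] plat [ 1.1 93.2 26.8]
side lens_can_mid 0.76 [ 594.7 -198.4   96.2] plat [-2.6 -1.4 32.2]
side platform_top 0.85 [ 599.5 -191.    64.1] plat [2.9 5.6 0.1]
top vee_anvil_mid 0.75 [ 609.1 -292.3   77.2] plat [  2.8 -96.2  13.2]
top oblong_block_mid 0.74 [ 589.2 -101.7   69.5] plat [ 0.9 95.5  5.5]
top mushroom_anvil_mid 0.78 [ 582.8 -110.7   87.1] plat [-6.2 87.1 23.1]
top lens_can_mid 0.57 [ 594.5 -200.3   91.7] plat [-3.  -3.2 27.7]
top platform_top 0.75 [ 596.4 -197.    59. ] plat [-0.9 -0.1 -5. ]
top vee_anvil_mid [312.5 182.8] ideal mid [312.7 182.2]
top oblong_block_mid [235.8 192.5] ideal mid [235.5 190.7]
top mushroom_anvil_mid [236.4 188.4] ideal mid [235.  189.2]
top lens_can_mid [274.7 185.2] ideal mid [274.4 184.9]
side vee_anvil_mid [293.5 183. ] ideal mid [293.9 182.4]
side oblong_block_mid [229.9 187.1] ideal mid [229.7 186.5]
side mushroom_anvil_mid [230.6 180.4] ideal mid [229.4 182.1]
side lens_can_mid [261.5 180.1] ideal mid [262.  180.3]
[ 604.6 -290.3   77.8]
[ 583.  -103.1   72. ]
[ 588.2 -105.7   95.4]
[ 595.6 -196.7   94.5]
wooden_case_mid [array([ 553.9, -418.3,   20.3]), array([ 602.7, -194.1,   64.2])]
round_pot_mid [array([593.3, 138.6,  16.9]), array([ 599.3, -195.9,   63.2])]
```

View pics/fin.png

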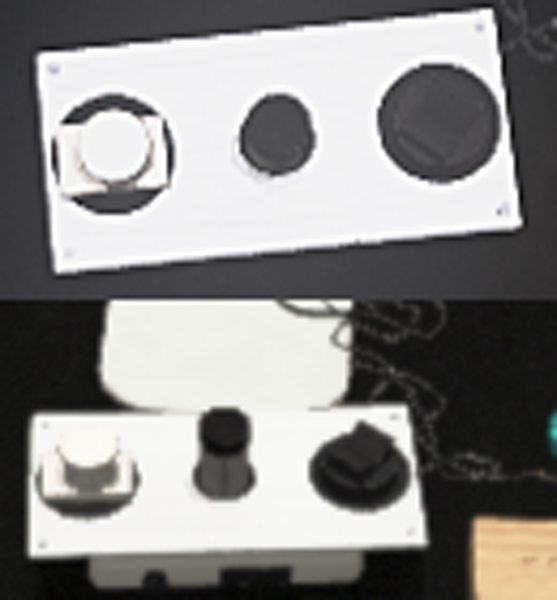

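The last picture shows the mushroom disc at (114,146), against about (112,146) expected for dead centre on the block, so it is within about 2 mm. The can is at (278,135) and the V anvil at (440,122), both centred on their pads. The platform is level, all four stand upright and the hand is clear.

```bash
python3 -c "
from plant import r
print(r.sense()['t'], r.sign_off())"
```

```text
the job is handed in; nothing more can be done
34.45 None
```

The rocker is loaded and handed in at 34 s. The black V anvil is on the pad by the wooden case (-y end) and the oblong block on the other end pad. The mushroom anvil stands stem down on the block, and the lens can is on the middle pad.

**Last checks:**
- Two-camera measurements put the V anvil and the can about 1 to 3 mm from their pad centres.
- The block came out about 5 mm off from outlines that take in its side faces. The networks put it within 1 mm.
- The platform looks level and everything looks upright. I judged this from the pictures and did not measure the angle.
- The wooden case and round pot read the same as at the start, within measurement error.

**What disagreed:**
- **Reported TCP height:** it did not fit the stated fingertip length. The tips touched the block about 17 mm above the reported TCP, so the first two closings passed over the block without moving it. From there I set heights by contact force and camera.
- **Mushroom position:** one top-view network reading put it about 8 to 11 mm from the block's middle. The final picture with parallax worked out shows about 2 mm, the two-view outlines about 6 mm, and the side network agrees with the centred position.

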